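Index the rotary table to station 7 and lock it

ROBOT

A 6-joint arm with a two-finger parallel gripper is mounted at the origin on the work surface. World frame = base frame: x ahead of the robot, y to its left, z up, the work surface at z = 0. Lengths are in m, angles in degrees, forces in N, time in s.
With the tool pointing down it reaches from about 0.3 to 0.75 m from the base axis. Payload 8.5 kg.
Tool frame: the origin (TCP) lies on the centre line of the jaws, within the pads' length; the fingertips stand 14 mm ahead of it and the grasp point (between the pads) lies 5 mm behind it; z points along the fingers, y is the direction in which the jaws open and shut (so a half turn about z gives the same grasp; the last joint's range is limited). The gripper opens to 85 mm and grips with 20 to 120 N. Pads are 22 mm wide; open, the fingers measure 114 mm over their backs; the gripper's body (76 mm by 85 mm) begins 54 mm behind the grasp point. The pads swing forward as they close: fully open they stand 13 mm farther back than shut.
Start: joints at [-81.492, 21.807, 74.336, -0, 83.858, -12.336], TCP at [0.196, -0.514, 0.245] pointing down, gripper open.
Joint ranges: [-178.18, 178.18], [-50.72, 133.34], [12.68, 142.11], [-81.47, 261.47], [9.98, 163.14], [-165.26, 165.26]. Speed limits (degrees/s): [136.94, 136.94, 180, 180, 180, 180].

INTERFACE

Orientations are given as a 3x3 rotation matrix whose columns are the frame's x, y, z axes.
In Python, from rig import env, optics, order, finder gives the robot as it stands.
- The arm moves only by the tool play_rows, never from a script. Its argument "commands" is a list of rows, each an object of numbers: "grip": the closure, from -1 (fully open) to 1 (shut); "x", "y", "z": the shift along the tool's x, y, z in m; "rx", "ry", "rz": the turn, a rotation vector about the tool's x, y, z in rad. A call has 1 to 12 rows; each row shifts and turns the commanded pose from where the row before left it, along the tool's axes as they then stand; what a row does not reach is not made up. A row lasts 1/8 s, in which the tool goes at most 62.5 mm and 10.7 degrees, less where a joint would pass 70% of its speed; a pose out of reach is approached as far as the arm can. A call is refused whole if a number of a shift passes 0.0625 or a number of a turn 0.188, either way. A call with a gripper value outside its range is refused whole. The fingers move at their own pace and stop on an object; "squeeze" is the grip in N (left out, the last holds). Time passes only in rows, so rows that do not move let the fingers close. It gives the time, the measured TCP pose, the force and the opening at its end, in the units of the state.
- env.observe(): the state, without advancing time (a new reading comes with each control period).
- optics.get_image(name): name is "side" or "top"; returns a dict with "color" (420x560x3 uint8, blue, green, red), "range_z" (420x560 float32, m along the optical axis (not along the pixel's ray), 0 where there is no reading), "fov_y" (degrees; the focal length in pixels is half the picture's height over the tangent of half this angle, whatever the lens; pixels are square), "cx", "cy" (the principal point, pixels), "cam_to_world" (4x4, takes a point from camera to world coordinates). Camera axes: x right, y down, z forward; pixel columns grow to the right and rows downward; lengths in m; the calibration is good to about 2 mm. A picture is of the moment at which its call begins.
- order.close_job(): hands the job in, once; it reports no verdict.
Trained networks look in the newest picture that a camera, given by its name, has taken for a name from the list of things; names that differ only in an ending like _2 or _b are one class to them, and where a whole thing is asked for, a point or a joint stands for the part that bears it (a point fixed in the world has none). Each returns a list of dicts, best first, with "conf" (0 to 1); they miss things now and then, are a little off and sometimes report something else, mostly with a low value. They report only what shows in the picture. A call takes as long as a camera call.
- finder.boxes_of(camera, thing): "point" ([x, y, z] in m, in world coordinates, good to about 4 mm: the middle of the surface that is visible of it).
The state is a dict: "time_s": time; "q": joint angles; "qvel": joint speeds; "joint_efforts": joint torques, N m; "position": TCP position; "tool_rot": TCP orientation; "ft_force": force on the tool from outside, world axes, zero at the start; "wrist_torque": the same for the moment, N m; "grip_width": finger opening in m.
Only numpy, scipy, OpenCV 4.12 (cv2) and the standard library are available. Lean on these libraries where they do the work, as an engineer would, in place of code of your own. Each camera call takes 0.05 s, during which the arm holds its last target.

TASK

The hub on the rotary indexing table is ready for its next hole: turn the drum by its black handle until 7 shows in the small window, lay the red cam lever over outward to let the sprung index pin down, and see that the pin has dropped fully home in the notch of station 7; if it rests beside the notch, ease the drum to and fro by feel until it drops in. Do not wrench the drum against the pin, do not disturb the things lying around, and let go at the end.

Things in the scene. Friction and masses are not known exactly. Their poses are not given: they have to be found in the camera images.
- index_table: rotary indexing table bolted to the bench: green housing 200 x 200 mm with a foot flange 264 mm long (x) by 140 mm and a grey cover whose upper face is 76 mm above the bench. Origin: on the drum's upright axis, at bench level. +x points to the side with the number window
- drum: the part that turns in the table, either way without end, about the upright axis through the table's origin. Above the cover stands its round steel faceplate, 96 mm across, top 84 mm above the bench, with a white hub and nut in the middle (44 mm across, up to 113 mm above the bench) and the black handle; under the cover, the numbers and a notched ring. Origin: on the axis, at bench level
- handle (a point): on the axis of the upright black cylindrical handle (18 mm across, 84 to 152 mm above the bench), 36 mm from the drum's axis, 130 mm above the bench. With 7 in the middle of the window it is 60 degrees clockwise, seen from above, of the direction from drum axis to window. Turning takes about 10 N here (0.35 N m), 11 to 13 N with the pin rubbing; the drum stays where it is left
- number_7 (a point): middle of the figure 7 on the drum, under the cover, 66 mm from the drum's axis, 69 mm above the bench; turns with the drum, starts 57 degrees or more from the window. Station 7's notch comes to the pin when 7 is in the window, but the notched ring is only roughly set against the numbers: somewhere within 4.6 degrees either side of 7 standing in the window's middle
- window (a point): middle of the number window in the cover, 22 x 30 mm with black bezel and red marks, 66 mm from the drum's axis, 76 mm above the bench. The drum carries 1 to 12, black, 17 mm high, feet outward, 30 degrees apart; turning the drum counter-clockwise seen from above brings the next higher number (1 follows 12)
- pin_axis (a point): where the axis of the upright index pin meets the top face of the notched ring: fixed in the table, 83 mm from the drum's axis, 69 mm above the bench, 135 degrees counter-clockwise from the window seen from above. The ring has 12 notches, 11.6 mm wide, 30 degrees apart, one for each number
- index_pin: upright steel pin, 10 mm across, flat-ended, in a dark plunger body 24 mm across on the cover; a red collar on it moves along. With the lever laid over, a spring presses it on the notched ring with 5 N; it drops in only within about 0.8 mm of a notch's middle. More than 12 N between pin and drum is too much (about 35 N at the handle, or running fast onto the pin). Origin: middle of its lower end
- pin_tip (a point): middle of the pin's lower end. Height relative to pin_axis: +4 mm lifted (start), 0 resting on the ring beside a notch, about -8 mm fully home in a notch
- cam_lever (a joint): red-tipped cam lever on the plunger body; it pivots 102 mm above the bench, right above the pin, in the upright plane through drum axis and pin. 0 rad: upright, pin lifted (start); 1.25 rad: laid over away from the drum's axis, at its stop, pin let down (10 mm per rad). It stays where it is left; about 4 N at its tip move it
- lever_tip (a point): end of the cam lever, 45 mm from its pivot (147 mm above the bench when upright, right above the pin); the red end is 12 mm thick in the swinging direction, 18 mm wide and 20 mm long, the bar below it 8 x 12 mm
- oil_bottle: yellow bottle with a red cap, 56 mm across, 140 mm tall, standing beside the table; to be left alone. Origin: middle of its underside
- spare_hub: white turned hub, 44 mm across, 20 mm tall, lying beside the table; to be left alone. Origin: middle of its underside
- carton: open cardboard box, 100 x 80 mm, 75 mm tall; to be left alone. Origin: middle of its underside
- chuck_key: dark steel T-handled chuck key, shaft 120 mm along x, handle 104 mm along y, 14 mm thick, lying flat; to be left alone. Origin: underside, 50 mm from the handle along the shaft

How it is judged:
By the outcome, as a careful person would: the job done as asked, in the order asked, and still so for the second after the job is handed in, with the robot touching nothing.
It also fails if it takes over 72 s, if anything falls off the work surface, if the arm or the gripper's body presses on something with over 40 N, if the wrist force passes 120 N, or if a joint passes its speed limit or range.

## Working session

There is one attempt and no reset: what is moved stays moved. The work goes in short steps, Python scripts to look and compute and a tool call to move; the robot and the scene stay as the last step left them, time stands still between calls to the robot, and variables do not carry over. Pictures are saved under pics/ and viewed, and the job is handed in when it is done.

Besides the shell and the picture viewer there is one more tool, called after "Emit:" as a command line: name --argument value ..., lists and objects as JSON in quotes. play_rows: Moves the arm, as the interface text tells. Its arguments: {"type":"object","properties":{"commands":{"type":"array"},"squeeze":{"type":"number"}},"required":["commands"]}

```bash
ls; mkdir -p pics
python3 - <<'E'
from rig import env, optics, order, finder
import cv2
s=env.observe(); print(s)
for n in ("side","top"):
    d=optics.get_image(n); cv2.imwrite(f"pics/a_{n}.png",d["color"]); print(n,d["fov_y"],d["cx"],d["cy"],d["cam_to_world"])
    for t in ("index_table","handle","number_7","window","index_pin","lever_tip","oil_bottle","spare_hub","carton","chuck_key","drum","pin_axis","cam_lever"):
        try: print(t,[(r["conf"],[round(float(v),4) for v in r["point"]]) for r in finder.boxes_of(n,t)[:2]])
        except Exception as e: print(t,e)
E
```

```text
pics
{'time_s': 0.0, 'q': array([-8.14938757e+01,  2.18420562e+01,  7.43856971e+01, -2.22658531e-04,
        8.38571324e+01, -1.23342693e+01]), 'qvel': array([ 0.03904307, -0.05568237, -0.04130351,  0.11333849, -0.0113543 ,
       -0.10147722]), 'joint_efforts': array([-1.82761134e-03, -4.48465741e+01, -2.31278175e+01, -3.28406977e-04,
        4.78280956e-03,  1.36061104e-06]), 'position': array([ 0.19564042, -0.51373603,  0.24469621]), 'tool_rot': array([[ 9.34574980e-01,  3.55766156e-01, -2.22962725e-04],
       [ 3.55766089e-01, -9.34573884e-01,  1.46466656e-03],
       [ 3.12703653e-04, -1.44816330e-03, -9.99998903e-01]]), 'ft_force': array([-0.13263286,  0.87440562, -0.25905599]), 'wrist_torque': array([ 0.00197351, -0.09565872,  0.01334279]), 'grip_width': 0.08544547409095646}
side 51.07743516695727 278.8490002742341 203.1832588697123 [[-0.98251424 -0.07850271  0.16882859  0.42095316]
 [-0.1852978   0.50081823 -0.84548556  0.90228158]
 [-0.01817953 -0.86198517 -0.50660742  0.6404067 ]
 [ 0.          0.          0.          1.        ]]
index_table [(0.78, [0.6116, -0.0507, 0.07
[... 817 characters left out ...]
0.83, [0.618, -0.1075, 0.077]), (0.67, [0.4803, 0.1029, 0.0129])]
handle [(0.3, [0.6266, -0.1095, 0.0814])]
number_7 [(0.79, [0.6265, -0.1095, 0.081]), (0.54, [0.5641, -0.0535, 0.0973])]
window [(0.9, [0.6177, -0.1059, 0.0773])]
index_pin [(0.46, [0.5607, -0.0533, 0.0951])]
lever_tip [(0.46, [0.5682, -0.0481, 0.1445]), (0.27, [0.6213, -0.1057, 0.0794])]
oil_bottle [(0.7, [0.5361, -0.3082, 0.0922])]
spare_hub [(0.84, [0.6849, -0.2816, 0.0055])]
carton [(0.64, [0.7022, 0.1106, 0.0036])]
chuck_key [(0.67, [0.4789, 0.1034, 0.0156])]
drum [(0.56, [0.6268, -0.1087, 0.0864]), (0.51, [0.6225, -0.113, 0.0766])]
pin_axis [(0.64, [0.6213, -0.1112, 0.0759])]
cam_lever [(0.18, [0.5625, -0.0506, 0.0952])]
```

View pics/a_side.png

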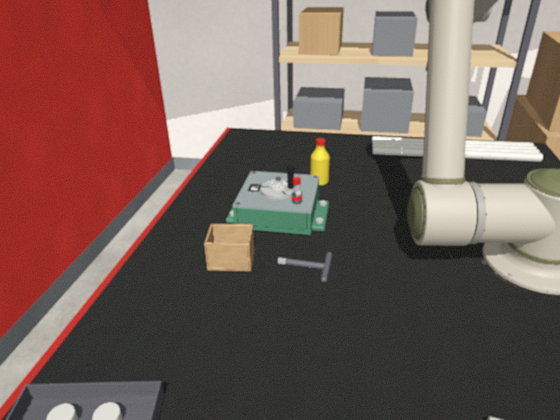

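View pics/a_top.png

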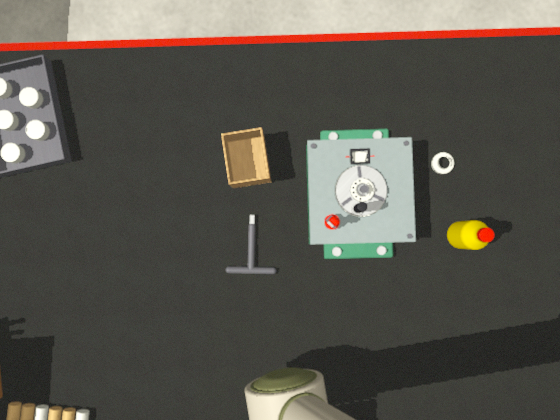

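Run:
```python
import cv2
a=cv2.imread("pics/a_top.png")[140:340,220:420]; cv2.imwrite("pics/a_topz.png",cv2.resize(a,(600,600),interpolation=cv2.INTER_CUBIC))
a=cv2.imread("pics/a_side.png")[130:310,80:320]; cv2.imwrite("pics/a_sidez.png",cv2.resize(a,(800,600),interpolation=cv2.INTER_CUBIC))
```

```text
(no output)
```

View pics/a_topz.png

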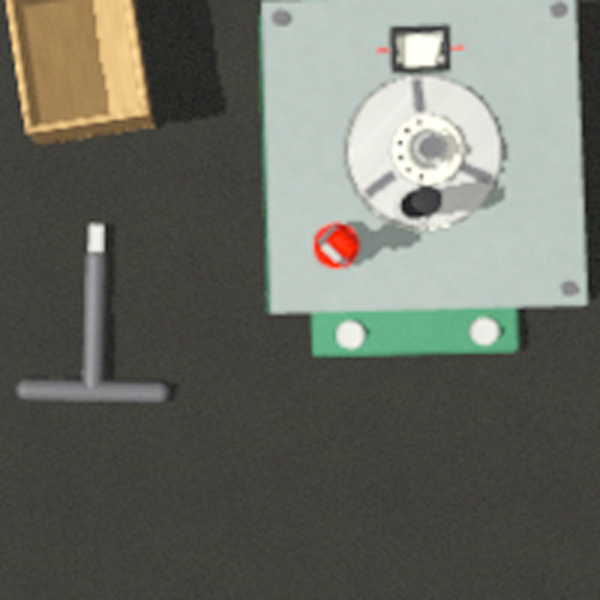

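View pics/a_sidez.png

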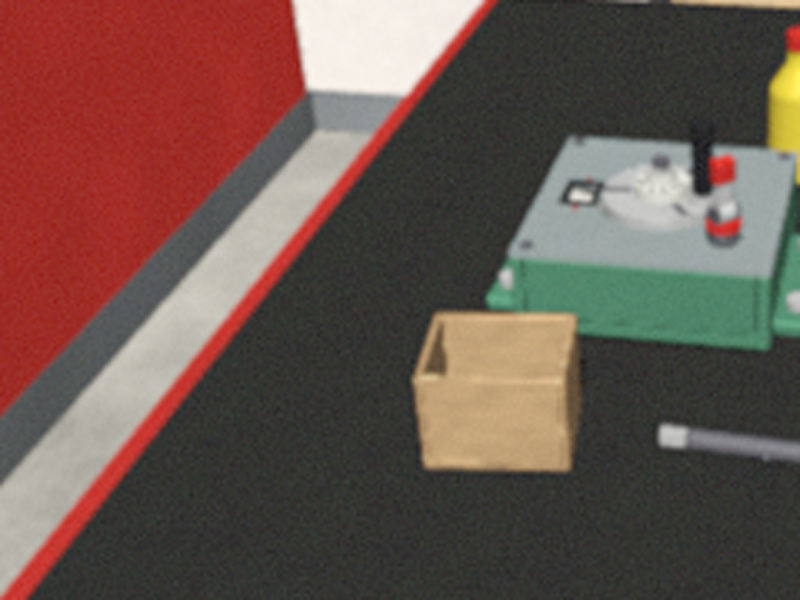

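```bash
cat > h.py <<'E'
import numpy as np, cv2
from rig import env, optics, order, finder
def cam(n):
    d=optics.get_image(n); f=210/np.tan(np.radians(d["fov_y"]/2)); d["f"]=f; return d
def cloud(d):
    h,w=d["range_z"].shape; v,u=np.mgrid[0:h,0:w]; z=d["range_z"]
    P=np.stack([(u-d["cx"])/d["f"]*z,(v-d["cy"])/d["f"]*z,z,np.ones_like(z)],-1)@d["cam_to_world"].T
    return P[...,:3]
def onplane(d,u,v,z):
    T=d["cam_to_world"]; r=T[:3,:3]@np.array([(u-d["cx"])/d["f"],(v-d["cy"])/d["f"],1]); t=(z-T[2,3])/r[2]; return T[:3,3]+t*r
def proj(d,p):
    T=d["cam_to_world"]; c=T[:3,:3].T@(np.array(p)-T[:3,3]); return np.array([d["cx"]+d["f"]*c[0]/c[2],d["cy"]+d["f"]*c[1]/c[2]])
E
python3 - <<'E'
from h import *
d=cam("top"); P=cloud(d); im=d["color"].astype(int)
m=(P[...,2]>0.066)&(P[...,2]<0.2)&(P[...,0]>.45)&(P[...,0]<.75)&(P[...,1]>-.24)&(P[...,1]<.03)
m=cv2.morphologyEx(m.astype(np.uint8),cv2.MORPH_CLOSE,np.ones((3,3)))
c=max(cv2.findContours(m,0,2)[0],key=cv2.contourArea)
r=cv2.minAreaRect(c); print(r)
bx=cv2.boxPoints(r); W=np.array([onplane(d,u,v,.076) for u,v in bx]); print(W,W.mean(0)); 
e=W-np.roll(W,1,0); print(np.degrees(np.arctan2(e[:,1],e[:,0])),np.linalg.norm(e,axis=1))
cov=(abs(P[...,2]-.076)<.006)&(m>0); print("cover z",np.median(P[cov][:,2]))
# handle top
b=(im.max(2)<45)&(P[...,2]>.1)&(m>0); print("handle",b.sum(),P[b].mean(0), P[b][:,2].max())
vv,uu=np.nonzero((P[...,2]>.14)&(m>0)); print("high",[(u,v,P[v,u].round(3).tolist(),im[v,u].tolist()) for u,v in zip(uu,vv)])
E
```

```text
((360.3798522949219, 190.91529846191406), (104.33723449707031, 105.36619567871094), 88.31531524658203)
[[ 0.72329999 -0.00958414  0.076     ]
 [ 0.72404685 -0.21168821  0.076     ]
 [ 0.52412869 -0.21066474  0.076     ]
 [ 0.52252639 -0.01054516  0.076     ]] [ 0.62350048 -0.11062056  0.076     ]
[  0.27424858 -89.78826971 179.70667955  90.45873912] [0.2007759  0.20210545 0.19992079 0.20012599]
cover z 0.07660908908204289
handle 19 [ 0.58634042 -0.09407739  0.13398499] 0.15178944824603102
high [(np.int64(407), np.int64(138), [0.543, 0.026, 1.029], [193, 200, 187]), (np.int64(393), np.int64(139), [0.543, 0.026, 1.029], [193, 201, 188]), (np.int64(395), np.int64(144), [0.543, 0.026, 1.029], [192, 200, 187]), (np.int64(308), np.int64(147), [0.543, 0.026, 1.029], [191, 197, 185]), (np.int64(341), np.int64(153), [0.543, 0.026, 1.029], [194, 201, 189]), (np.int64(411), np.int64(159), [0.543, 0.026, 1.029], [194, 202, 190]), (np.int64(405), np.int64(162), [0.543, 0.026, 1.029], [194, 202, 188]), (np.int64(365), np.int64(167), [0.543, 0.026, 1.029], [224, 231, 232]), (np.int64(326), np.int64
[... 12078 characters left out ...]
.int64(226), [0.556, -0.054, 0.144], [91, 93, 179]), (np.int64(383), np.int64(228), [0.543, 0.026, 1.029], [192, 200, 188]), (np.int64(360), np.int64(231), [0.543, 0.026, 1.029], [194, 203, 190]), (np.int64(341), np.int64(232), [0.543, 0.026, 1.029], [196, 203, 191]), (np.int64(413), np.int64(234), [0.543, 0.026, 1.029], [192, 198, 188]), (np.int64(372), np.int64(237), [0.543, 0.026, 1.029], [196, 202, 191]), (np.int64(335), np.int64(240), [0.543, 0.026, 1.029], [197, 205, 192]), (np.int64(391), np.int64(240), [0.543, 0.026, 1.029], [195, 202, 190]), (np.int64(384), np.int64(241), [0.543, 0.026, 1.029], [190, 199, 184]), (np.int64(359), np.int64(242), [0.543, 0.026, 1.029], [188, 199, 179])]
```

Emit:
play_rows --commands '[{"x": 0.0428, "y": -0.0205, "grip": -0.2}, {"x": 0.0428, "y": -0.0205, "grip": -0.2}, {"x": 0.0428, "y": -0.0205, "grip": -0.2}, {"x": 0.0428, "y": -0.0205, "grip": -0.2}, {"x": 0.0428, "y": -0.0205, "grip": -0.2}, {"x": 0.0428, "y": -0.0205, "grip": -0.2}, {"x": 0.0428, "y": -0.0205, "grip": -0.2}, {"x": 0.0428, "y": -0.0205, "grip": -0.2}, {"x": 0.0428, "y": -0.0205, "grip": -0.2}, {"x": 0.0428, "y": -0.0205, "grip": -0.2}, {"x": 0.0428, "y": -0.0205, "grip": -0.2}, {"x": 0.0428, "y": -0.0205, "grip": -0.2}]' --squeeze 20

```text
invalid input at $.commands[0]: expected keys grip, x, y, z, rx, ry, rz
```

Emit:
play_rows --commands '[{"rz": 0.105}, {"rz": 0.105}, {"rz": 0.105}, {"rz": 0.105}, {"rz": 0.105}, {"rz": 0.103}, {}, {}]'

```text
invalid input at $.commands[0]: expected keys grip, x, y, z, rx, ry, rz
```

```bash
cat >> h.py <<'E'
A=np.array([0.6240,-0.1104])
def st():
    s=env.observe(); R=s["tool_rot"]; p=s["position"]
    print("t",round(s["time_s"],2),"p",p.round(4),"yaw_y",round(float(np.degrees(np.arctan2(R[1,1],R[0,1]))),2),"tilt",R[:2,2].round(4),"q6",s["q"][5].round(1),"F",s["ft_force"].round(1),"Mz",s["wrist_torque"].round(2),"w",round(float(s["grip_width"]),4))
    return s
def delta(s,tgt):
    print("tool delta",(s["tool_rot"].T@(np.array(tgt)-s["position"])).round(4))
E
python3 - <<'E'
from h import *
s=st(); delta(s,[0.5888,-0.1010,0.131])
E
```

```text
t 1.45 p [ 0.1957 -0.514   0.2453] yaw_y -69.16 tilt [0. 0.] q6 -12.3 F [-0.3  0.3 -0.2] Mz [ 0.02  0.03 -0.03] w 0.0855
tool delta [ 0.5143 -0.2461  0.1143]
```

Emit:
play_rows --commands '[{"grip": -0.2, "x": 0.0428, "y": -0.0205, "z": 0, "rx": 0, "ry": 0, "rz": 0}, {"grip": -0.2, "x": 0.0428, "y": -0.0205, "z": 0, "rx": 0, "ry": 0, "rz": 0}, {"grip": -0.2, "x": 0.0428, "y": -0.0205, "z": 0, "rx": 0, "ry": 0, "rz": 0}, {"grip": -0.2, "x": 0.0428, "y": -0.0205, "z": 0, "rx": 0, "ry": 0, "rz": 0}, {"grip": -0.2, "x": 0.0428, "y": -0.0205, "z": 0, "rx": 0, "ry": 0, "rz": 0}, {"grip": -0.2, "x": 0.0428, "y": -0.0205, "z": 0, "rx": 0, "ry": 0, "rz": 0}, {"grip": -0.2, "x": 0.0428, "y": -0.0205, "z": 0, "rx": 0, "ry": 0, "rz": 0}, {"grip": -0.2, "x": 0.0428, "y": -0.0205, "z": 0, "rx": 0, "ry": 0, "rz": 0}, {"grip": -0.2, "x": 0.0428, "y": -0.0205, "z": 0, "rx": 0, "ry": 0, "rz": 0}, {"grip": -0.2, "x": 0.0428, "y": -0.0205, "z": 0, "rx": 0, "ry": 0, "rz": 0}, {"grip": -0.2, "x": 0.0428, "y": -0.0205, "z": 0, "rx": 0, "ry": 0, "rz": 0}, {"grip": -0.2, "x": 0.0428, "y": -0.0205, "z": 0, "rx": 0, "ry": 0, "rz": 0}]' --squeeze 20

```text
time_s: 2.95
position: [0.5891, -0.1001, 0.2454]
tool_rot: [[0.935, 0.356, 0.0], [0.356, -0.935, -0.0], [0.0, 0.0, -1.0]]
ft_force: [-0.7, -0.5, -1.1]
grip_width: 0.051
```

Emit:
play_rows --commands '[{"grip": -0.2, "x": 0, "y": 0, "z": 0, "rx": 0, "ry": 0, "rz": 0.105}, {"grip": -0.2, "x": 0, "y": 0, "z": 0, "rx": 0, "ry": 0, "rz": 0.105}, {"grip": -0.2, "x": 0, "y": 0, "z": 0, "rx": 0, "ry": 0, "rz": 0.105}, {"grip": -0.2, "x": 0, "y": 0, "z": 0, "rx": 0, "ry": 0, "rz": 0.105}, {"grip": -0.2, "x": 0, "y": 0, "z": 0, "rx": 0, "ry": 0, "rz": 0.105}, {"grip": -0.2, "x": 0, "y": 0, "z": 0, "rx": 0, "ry": 0, "rz": 0.103}, {"grip": -0.2, "x": 0, "y": 0, "z": 0, "rx": 0, "ry": 0, "rz": 0}, {"grip": -0.2, "x": 0, "y": 0, "z": 0, "rx": 0, "ry": 0, "rz": 0}]'

```text
time_s: 3.95
position: [0.5881, -0.1013, 0.2453]
tool_rot: [[0.966, -0.259, -0.0], [-0.259, -0.966, 0.0], [-0.0, 0.0, -1.0]]
ft_force: [-0.1, -0.2, -0.0]
grip_width: 0.051
```

Run:
```python
from h import *
s=st(); delta(s,[0.5888,-0.1010,0.131])
for n in("top","side"): d=cam(n); cv2.imwrite(f"pics/b_{n}.png",d["color"])
```

```text
t 3.95 p [ 0.5881 -0.1013  0.2453] yaw_y -105.03 tilt [-0.0001  0.    ] q6 83.9 F [-0.1 -0.2 -0. ] Mz [ 0.02 -0.03 -0.05] w 0.051
tool delta [ 0.0006 -0.0005  0.1143]
```

Emit:
play_rows --commands '[{"grip": -0.2, "x": 0.0006, "y": -0.0005, "z": 0.025, "rx": 0, "ry": 0, "rz": 0}, {"grip": -0.2, "x": 0, "y": 0, "z": 0.025, "rx": 0, "ry": 0, "rz": 0}, {"grip": -0.2, "x": 0, "y": 0, "z": 0.025, "rx": 0, "ry": 0, "rz": 0}, {"grip": -0.2, "x": 0, "y": 0, "z": 0.02, "rx": 0, "ry": 0, "rz": 0}, {"grip": -0.2, "x": 0, "y": 0, "z": 0.0193, "rx": 0, "ry": 0, "rz": 0}, {"grip": -0.2, "x": 0, "y": 0, "z": 0, "rx": 0, "ry": 0, "rz": 0}]'

```text
time_s: 4.8
position: [0.5884, -0.1008, 0.1299]
tool_rot: [[0.965, -0.26, -0.003], [-0.26, -0.965, 0.001], [-0.003, -0.0, -1.0]]
ft_force: [-0.1, 0.5, -0.1]
grip_width: 0.0516
```

Run:
```python
from h import *
s=st()
d=cam("side"); cv2.imwrite(f"pics/c_side.png",cv2.resize(d["color"][110:290,180:420],(800,600),interpolation=cv2.INTER_CUBIC))
```

```text
t 4.8 p [ 0.5884 -0.1008  0.1299] yaw_y -105.1 tilt [-0.0026  0.001 ] q6 84.0 F [-0.1  0.5 -0.1] Mz [-0.01 -0.04 -0.  ] w 0.0516
```

View pics/c_side.png

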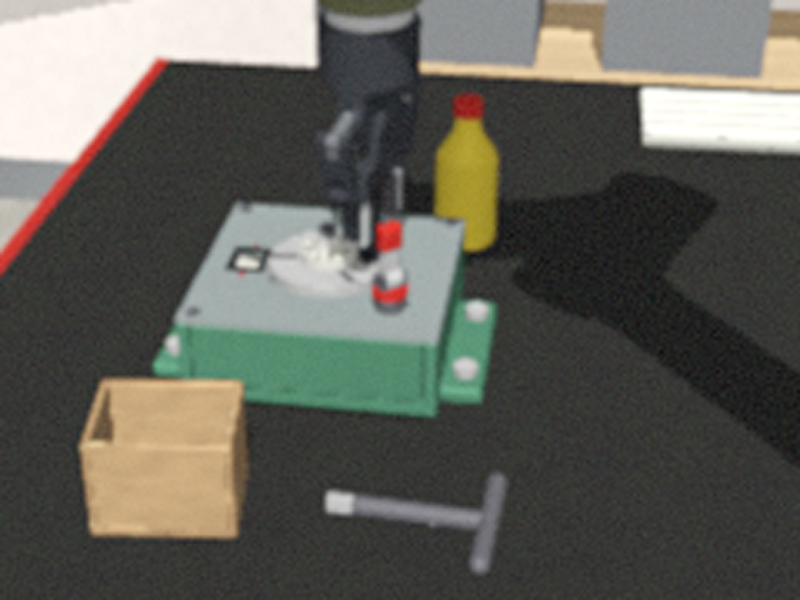

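The side view shows the fingers around the handle, about (365,240) in the crop. They are clear of the lever tip at (388,235) and of the hub. Next I close.

Emit:
play_rows --commands '[{"grip": 1, "x": 0, "y": 0, "z": 0, "rx": 0, "ry": 0, "rz": 0}, {"grip": 1, "x": 0, "y": 0, "z": 0, "rx": 0, "ry": 0, "rz": 0}, {"grip": 1, "x": 0, "y": 0, "z": 0, "rx": 0, "ry": 0, "rz": 0}, {"grip": 1, "x": 0, "y": 0, "z": 0, "rx": 0, "ry": 0, "rz": 0}, {"grip": 1, "x": 0, "y": 0, "z": 0, "rx": 0, "ry": 0, "rz": 0}, {"grip": 1, "x": 0, "y": 0, "z": 0, "rx": 0, "ry": 0, "rz": 0}]' --squeeze 30

```text
time_s: 5.6
position: [0.5889, -0.1018, 0.1321]
tool_rot: [[0.965, -0.262, 0.001], [-0.262, -0.965, -0.002], [0.001, 0.001, -1.0]]
ft_force: [-4.5, -3.2, 6.0]
grip_width: 0.0172
```

Run:
```python
from h import *
s=st()
```

```text
t 5.6 p [ 0.5889 -0.1018  0.1321] yaw_y -105.17 tilt [ 0.001  -0.0017] q6 84.1 F [-4.5 -3.2  6. ] Mz [-0.67  0.52 -0.23] w 0.0172
```

Emit:
play_rows --commands '[{"grip": 1, "x": 0.0001, "y": 0.0031, "z": 0, "rx": 0, "ry": 0, "rz": -0.087}, {"grip": 1, "x": 0.0001, "y": 0.0031, "z": 0, "rx": 0, "ry": 0, "rz": -0.087}, {"grip": 1, "x": 0.0001, "y": 0.0031, "z": 0, "rx": 0, "ry": 0, "rz": -0.087}, {"grip": 1, "x": 0.0001, "y": 0.0031, "z": 0, "rx": 0, "ry": 0, "rz": -0.087}]'

```text
time_s: 6.1
position: [0.5877, -0.1133, 0.1321]
tool_rot: [[0.996, 0.086, 0.001], [0.086, -0.996, -0.0], [0.001, 0.0, -1.0]]
ft_force: [-2.1, -0.4, 5.3]
grip_width: 0.0171
```

```bash
cat >> h.py <<'E'
def pol(s):
    v=s["position"][:2]-A; th=np.arctan2(v[1],v[0]); f=s["ft_force"]
    print("handle ang",np.degrees(th).round(2),"r",(np.linalg.norm(v)*1e3).round(2),"Ft(ccw)",round(float(-f[0]*np.sin(th)+f[1]*np.cos(th)),1),"Fr",round(float(f[0]*np.cos(th)+f[1]*np.sin(th)),1))
E
python3 - <<'E'
from h import *
pol(st())
E
```

```text
t 6.1 p [ 0.5877 -0.1133  0.1321] yaw_y -85.06 tilt [ 0.0012 -0.    ] q6 62.8 F [-2.1 -0.4  5.3] Mz [ 0.03  0.35 -0.34] w 0.0171
handle ang -175.48 r 36.41 Ft(ccw) 0.2 Fr 2.2
```

Emit:
play_rows --commands '[{"grip": 1, "x": 0.0003, "y": 0.0047, "z": 0, "rx": 0, "ry": 0, "rz": -0.131}, {"grip": 1, "x": 0.0003, "y": 0.0047, "z": 0, "rx": 0, "ry": 0, "rz": -0.131}, {"grip": 1, "x": 0.0003, "y": 0.0047, "z": 0, "rx": 0, "ry": 0, "rz": -0.131}, {"grip": 1, "x": 0.0003, "y": 0.0047, "z": 0, "rx": 0, "ry": 0, "rz": -0.131}, {"grip": 1, "x": 0.0003, "y": 0.0047, "z": 0, "rx": 0, "ry": 0, "rz": -0.131}, {"grip": 1, "x": 0.0003, "y": 0.0047, "z": 0, "rx": 0, "ry": 0, "rz": -0.131}, {"grip": 1, "x": 0.0003, "y": 0.0047, "z": 0, "rx": 0, "ry": 0, "rz": -0.131}, {"grip": 1, "x": 0.0003, "y": 0.0047, "z": 0, "rx": 0, "ry": 0, "rz": -0.131}, {"grip": 1, "x": 0.0003, "y": 0.0047, "z": 0, "rx": 0, "ry": 0, "rz": -0.131}, {"grip": 1, "x": 0.0003, "y": 0.0047, "z": 0, "rx": 0, "ry": 0, "rz": -0.131}, {"grip": 1, "x": 0.0003, "y": 0.0047, "z": 0, "rx": 0, "ry": 0, "rz": -0.131}]'

```text
time_s: 7.48
position: [0.6202, -0.1494, 0.1321]
tool_rot: [[0.043, 0.999, -0.003], [0.999, -0.043, -0.005], [-0.005, -0.003, -1.0]]
ft_force: [-13.1, -14.9, 8.6]
grip_width: 0.0168
```

Run:
```python
from h import *
pol(st())
d=cam("top"); cv2.imwrite(f"pics/d_top.png",cv2.resize(d["color"][120:260,270:440],(728,600),interpolation=cv2.INTER_CUBIC))
d=cam("side"); cv2.imwrite(f"pics/d_side.png",cv2.resize(d["color"][150:240,210:330],(800,600),interpolation=cv2.INTER_CUBIC))
```

```text
t 7.47 p [ 0.6202 -0.1494  0.1321] yaw_y -2.48 tilt [-0.0033 -0.0052] q6 -21.5 F [-13.1 -14.9   8.6] Mz [-2.05  1.86  0.01] w 0.0168
handle ang -95.58 r 39.2 Ft(ccw) -11.6 Fr 16.1
```

View pics/d_top.png

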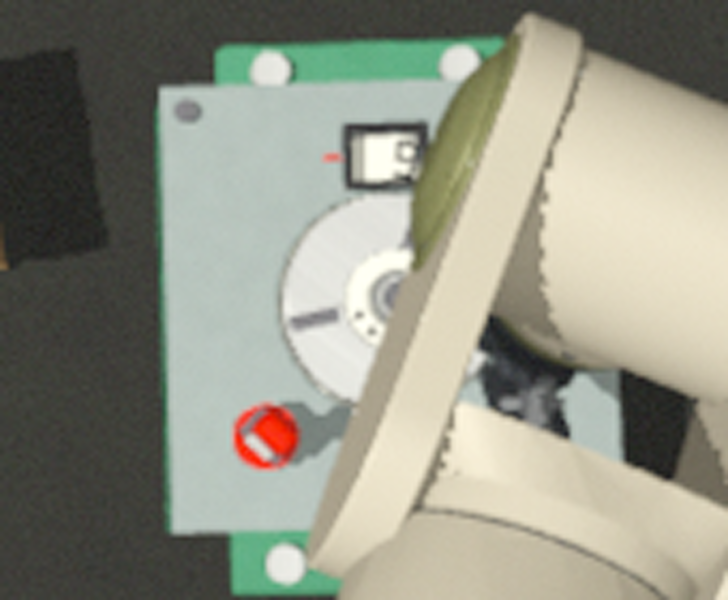

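View pics/d_side.png

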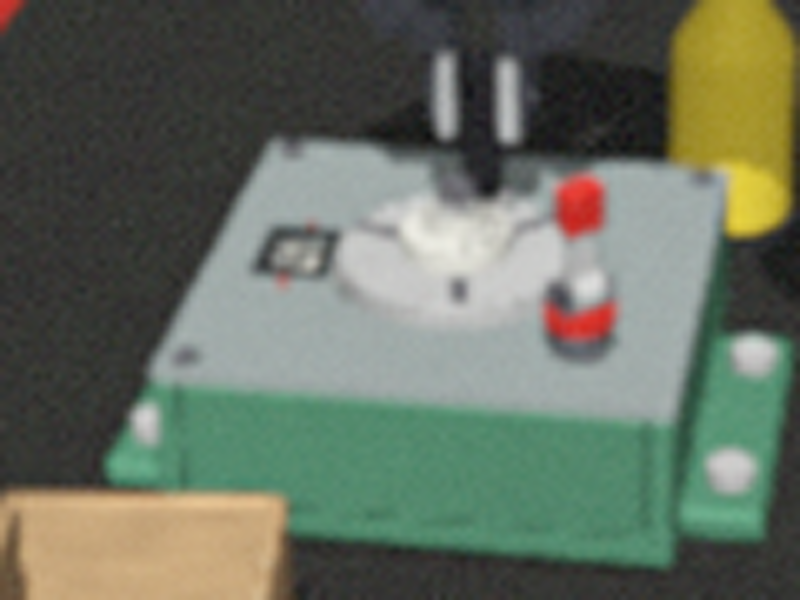

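Emit:
play_rows --commands '[{"grip": 1, "x": -0.0001, "y": 0.0044, "z": 0, "rx": 0, "ry": 0, "rz": -0.113}, {"grip": 1, "x": -0.0001, "y": 0.0044, "z": 0, "rx": 0, "ry": 0, "rz": -0.113}, {"grip": 1, "x": 0, "y": 0.0044, "z": 0, "rx": 0, "ry": 0, "rz": -0.113}, {"grip": 1, "x": 0, "y": 0.0044, "z": 0, "rx": 0, "ry": 0, "rz": -0.113}, {"grip": 1, "x": 0, "y": 0.0044, "z": 0, "rx": 0, "ry": 0, "rz": -0.113}, {"grip": 1, "x": 0, "y": 0, "z": 0, "rx": 0, "ry": 0, "rz": 0}]'

```text
time_s: 8.32
position: [0.6422, -0.1461, 0.1321]
tool_rot: [[-0.496, 0.868, -0.001], [0.868, 0.496, -0.006], [-0.005, -0.004, -1.0]]
ft_force: [-8.5, -15.1, 4.7]
grip_width: 0.0173
```

```bash
sed -i 's/^A=.*/A=np.array([0.6234,-0.1130])/' h.py
python3 - <<'E'
from h import *
pol(st())
d=cam("side"); cv2.imwrite(f"pics/e_side.png",cv2.resize(d["color"][150:240,210:330],(800,600),interpolation=cv2.INTER_CUBIC))
d=cam("top"); cv2.imwrite(f"pics/e_top.png",cv2.resize(d["color"][120:260,270:440],(728,600),interpolation=cv2.INTER_CUBIC))
E
```

```text
t 8.32 p [ 0.6422 -0.1461  0.1321] yaw_y 29.74 tilt [-0.0014 -0.0061] q6 -52.6 F [ -8.5 -15.1   4.7] Mz [-2.31  1.25  0.28] w 0.0173
handle ang -60.42 r 38.11 Ft(ccw) -14.8 Fr 8.9
```

View pics/e_side.png

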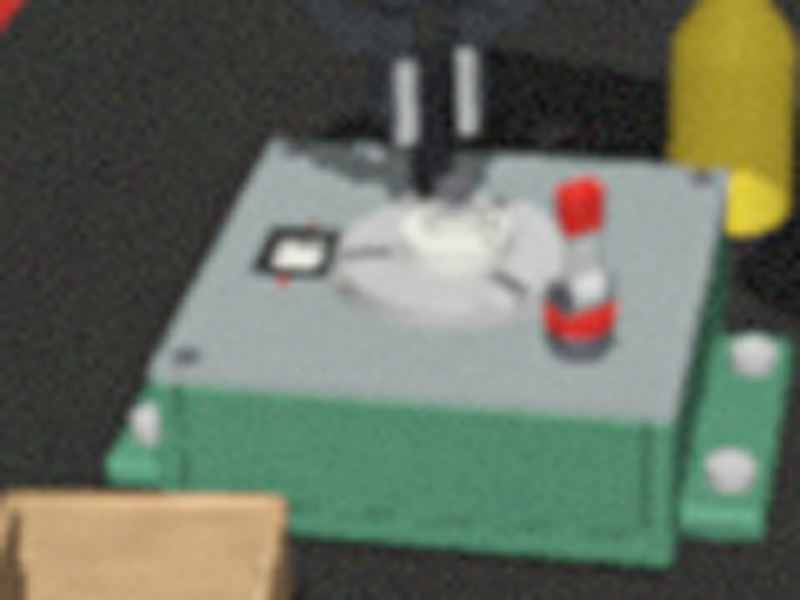

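View pics/e_top.png

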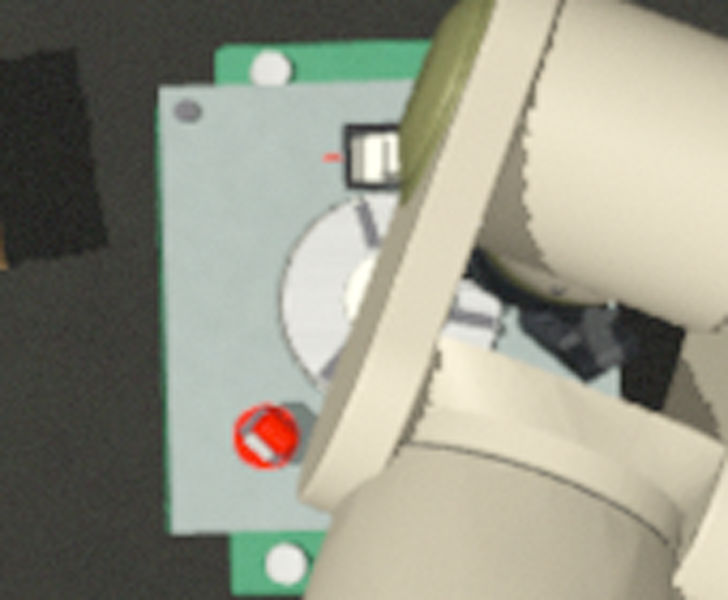

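Emit:
play_rows --commands '[{"grip": -0.2, "x": 0, "y": 0, "z": 0, "rx": 0, "ry": 0, "rz": 0}, {"grip": -0.2, "x": 0, "y": 0, "z": 0, "rx": 0, "ry": 0, "rz": 0}, {"grip": -0.2, "x": 0, "y": 0, "z": 0, "rx": 0, "ry": 0, "rz": 0}, {"grip": -0.2, "x": 0, "y": 0, "z": -0.02, "rx": 0, "ry": 0, "rz": 0}, {"grip": -0.2, "x": 0, "y": 0, "z": -0.03, "rx": 0, "ry": 0, "rz": 0}, {"grip": -0.2, "x": 0, "y": 0, "z": -0.03, "rx": 0, "ry": 0, "rz": 0}, {"grip": 1, "x": 0, "y": 0, "z": 0, "rx": 0, "ry": 0, "rz": -0.087}, {"grip": 1, "x": 0, "y": 0, "z": 0, "rx": 0, "ry": 0, "rz": -0.087}, {"grip": 1, "x": 0, "y": 0, "z": 0, "rx": 0, "ry": 0, "rz": -0.087}, {"grip": 1, "x": 0, "y": 0, "z": 0, "rx": 0, "ry": 0, "rz": 0}]'

```text
time_s: 9.68
position: [0.6432, -0.1423, 0.211]
tool_rot: [[-0.703, 0.711, 0.0], [0.711, 0.703, 0.0], [0.0, 0.0, -1.0]]
ft_force: [-0.9, -0.2, -0.3]
grip_width: -0.0001
```

Run:
```python
from h import *
s=st(); delta(s,[0.5846,-0.0706,0.205])
```

```text
t 9.68 p [ 0.6432 -0.1423  0.211 ] yaw_y 44.67 tilt [0.     0.0002] q6 -67.4 F [-0.9 -0.2 -0.3] Mz [-0.02  0.   -0.02] w -0.0001
tool delta [0.0922 0.0087 0.006 ]
```

Emit:
play_rows --commands '[{"grip": 1, "x": 0.03, "y": 0.003, "z": 0, "rx": 0, "ry": 0, "rz": 0}, {"grip": 1, "x": 0.032, "y": 0.003, "z": 0, "rx": 0, "ry": 0, "rz": 0}, {"grip": 1, "x": 0.03, "y": 0.0027, "z": 0, "rx": 0, "ry": 0, "rz": 0}, {"grip": 1, "x": 0, "y": 0, "z": 0, "rx": 0, "ry": 0, "rz": 0}]'

```text
time_s: 10.18
position: [0.5839, -0.0696, 0.2116]
tool_rot: [[-0.703, 0.711, 0.0], [0.711, 0.703, 0.0], [-0.0, 0.0, -1.0]]
ft_force: [0.4, -0.5, 0.2]
grip_width: -0.0002
```

Run:
```python
from h import *
s=st(); delta(s,[0.5846,-0.0706,0.152])
d=cam("top"); cv2.imwrite(f"pics/f_top.png",cv2.resize(d["color"][120:260,270:440],(728,600),interpolation=cv2.INTER_CUBIC))
d=cam("side"); cv2.imwrite(f"pics/f_side.png",cv2.resize(d["color"][150:240,210:330],(800,600),interpolation=cv2.INTER_CUBIC))
for n in ("top","side"):
  for t in ("handle","number_7","window"): print(n,t,[(r["conf"],[round(float(v),4) for v in r["point"]]) for r in finder.boxes_of(n,t)[:2]])
```

```text
t 10.18 p [ 0.5839 -0.0696  0.2116] yaw_y 44.7 tilt [0.0002 0.0002] q6 -63.0 F [ 0.4 -0.5  0.2] Mz [-0.02 -0.02  0.03] w -0.0002
tool delta [-0.0012 -0.0002  0.0596]
top handle [(0.58, [0.537, -0.3053, 0.0898])]
top number_7 []
top window [(0.73, [0.6902, -0.1031, 0.0767])]
side handle [(0.65, [0.5666, -0.0467, 0.1215]), (0.57, [0.632, -0.1042, 0.0797])]
side number_7 [(0.7, [0.6352, -0.1041, 0.081])]
side window [(0.89, [0.6112, -0.0508, 0.0746])]
```

View pics/f_top.png

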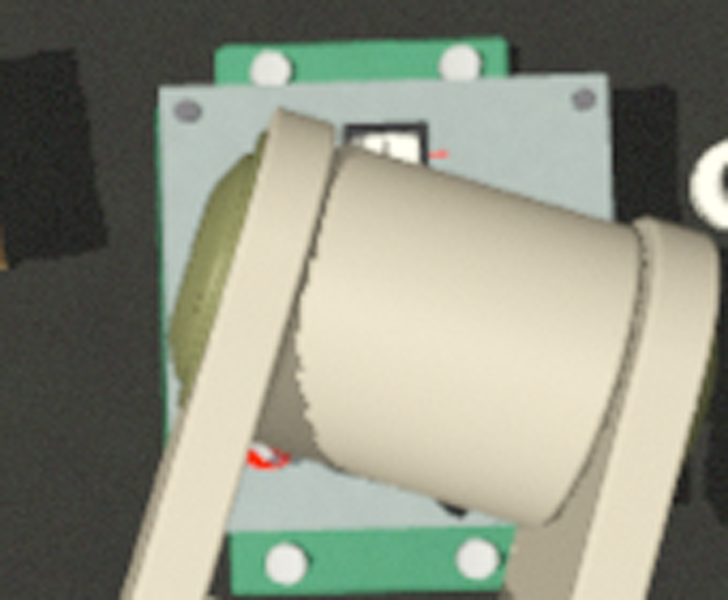

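View pics/f_side.png

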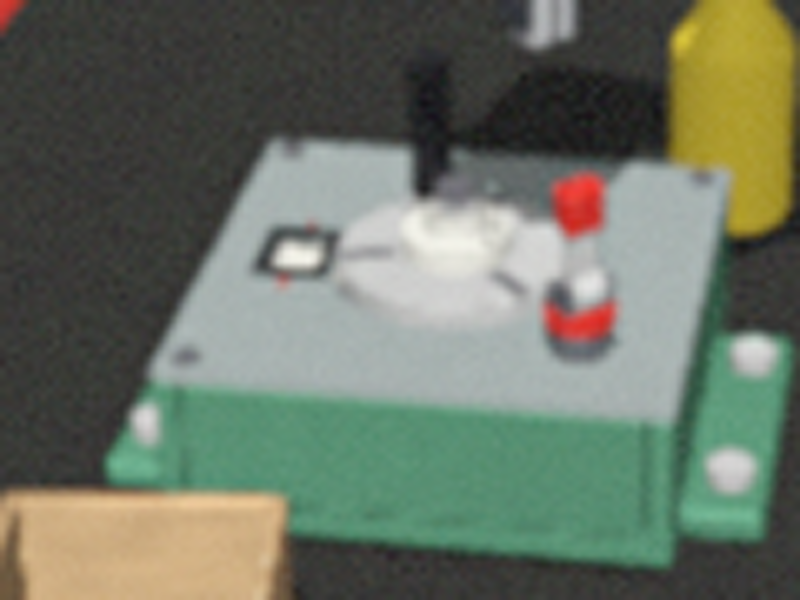

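Run:
```python
from h import *
d=cam("side"); im=d["color"].astype(int); P=cloud(d)
m=(im.max(2)<60)&(P[...,2]>.12)&(P[...,2]<.16)&(abs(P[...,0]-.64)<.05)&(abs(P[...,1]+.13)<.06)
v,u=np.nonzero(m); print(m.sum(),P[m].mean(0)); mu,mv=u.mean(),v.mean(); print(mu,mv)
Ac=np.array([0.6238,-0.1105]); w=proj(d,[*(Ac+[.066,0]),.076]); print("window proj",w)
for th in range(-75,-44,3):
    t=np.radians(th); p0=proj(d,[Ac[0]+.036*np.cos(t),Ac[1]+.036*np.sin(t),.12]);p1=proj(d,[Ac[0]+.036*np.cos(t),Ac[1]+.036*np.sin(t),.152])
    print(th,round(p0[0]+(p1[0]-p0[0])*(mv-p0[1])/(p1[1]-p0[1])-mu,2))
```

```text
75 [ 0.64114245 -0.13950994  0.13717298]
273.5466666666667 163.73333333333332
window proj [254.34281451 187.70864864]
-75 3.38
-72 2.68
-69 1.98
-66 1.29
-63 0.6
-60 -0.07
-57 -0.74
-54 -1.39
-51 -2.03
-48 -2.65
-45 -3.26
```

Emit:
play_rows --commands '[{"grip": 1, "x": -0.0012, "y": 0, "z": 0.02, "rx": 0, "ry": 0, "rz": 0}, {"grip": 1, "x": 0, "y": 0, "z": 0.02, "rx": 0, "ry": 0, "rz": 0}, {"grip": 1, "x": 0, "y": 0, "z": 0.0196, "rx": 0, "ry": 0, "rz": 0}, {"grip": 1, "x": 0.004, "y": 0, "z": 0, "rx": 0, "ry": 0, "rz": 0}, {"grip": 1, "x": 0.004, "y": 0, "z": 0, "rx": 0, "ry": 0, "rz": 0}, {"grip": 1, "x": 0.003, "y": 0, "z": 0, "rx": 0, "ry": 0, "rz": 0}, {"grip": 1, "x": 0.003, "y": 0, "z": 0, "rx": 0, "ry": 0, "rz": 0}]'

```text
time_s: 11.5
position: [0.5763, -0.0624, 0.1526]
tool_rot: [[-0.703, 0.711, 0.003], [0.711, 0.703, -0.002], [-0.003, 0.001, -1.0]]
ft_force: [2.2, -3.4, 4.2]
grip_width: -0.0001
```

```bash
cat >> h.py <<'E'
def crop(n,name,side=(150,240,210,330)):
    d=cam(n); a,b,c,e=side; k=min(800/(e-c),600/(b-a)); cv2.imwrite(f"pics/{name}.png",cv2.resize(d["color"][a:b,c:e],None,fx=k,fy=k,interpolation=cv2.INTER_CUBIC)); return d
E
python3 - <<'E'
from h import *
s=st(); crop("side","g_side")
E
```

```text
t 11.5 p [ 0.5763 -0.0624  0.1526] yaw_y 44.69 tilt [ 0.0032 -0.0016] q6 -62.5 F [ 2.2 -3.4  4.2] Mz [-0.5  -0.36 -0.03] w -0.0001
```

View pics/g_side.png

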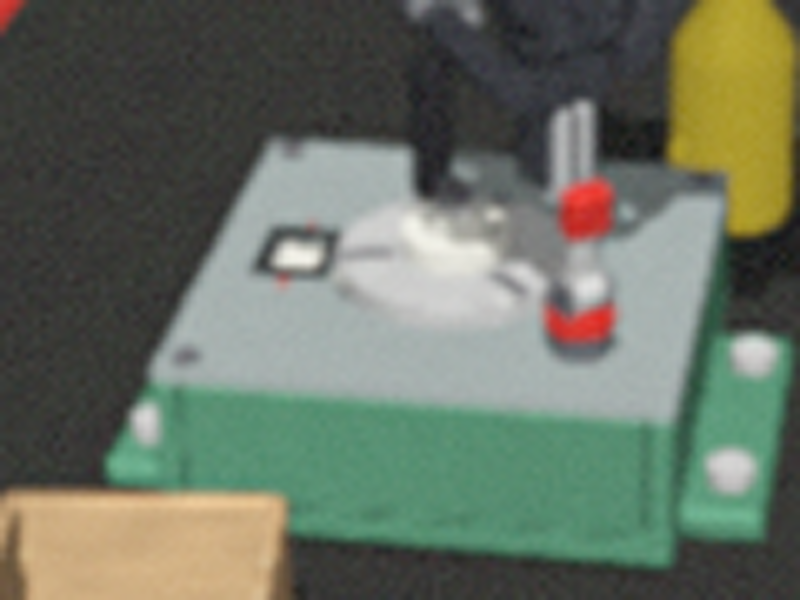

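Emit:
play_rows --commands '[{"grip": 1, "x": 0.003, "y": 0, "z": 0, "rx": 0, "ry": 0, "rz": 0}, {"grip": 1, "x": 0.004, "y": 0, "z": 0.0003, "rx": 0, "ry": 0, "rz": 0}, {"grip": 1, "x": 0.004, "y": 0, "z": 0.0007, "rx": 0, "ry": 0, "rz": 0}, {"grip": 1, "x": 0.004, "y": 0, "z": 0.001, "rx": 0, "ry": 0, "rz": 0}, {"grip": 1, "x": 0.004, "y": 0, "z": 0.0018, "rx": 0, "ry": 0, "rz": 0}, {"grip": 1, "x": 0.004, "y": 0, "z": 0.0023, "rx": 0, "ry": 0, "rz": 0}, {"grip": 1, "x": 0.0035, "y": 0, "z": 0.0028, "rx": 0, "ry": 0, "rz": 0}, {"grip": 1, "x": 0.0035, "y": 0, "z": 0.0032, "rx": 0, "ry": 0, "rz": 0}]'

```text
time_s: 12.55
position: [0.5543, -0.0405, 0.1391]
tool_rot: [[-0.703, 0.711, -0.0], [0.711, 0.703, -0.0], [0.0, -0.0, -1.0]]
ft_force: [2.8, -2.3, 4.8]
grip_width: -0.0002
```

Run:
```python
from h import *
s=st(); crop("side","h_side")
print("r",(s["position"][:2]-np.array([.5655,-.0515]))@np.array([-.707,.707]))
```

```text
t 12.55 p [ 0.5543 -0.0405  0.1391] yaw_y 44.69 tilt [-0.0001 -0.0001] q6 -61.1 F [ 2.8 -2.3  4.8] Mz [-0.56 -0.34 -0.02] w -0.0002
r 0.015694038519831605
```

View pics/h_side.png

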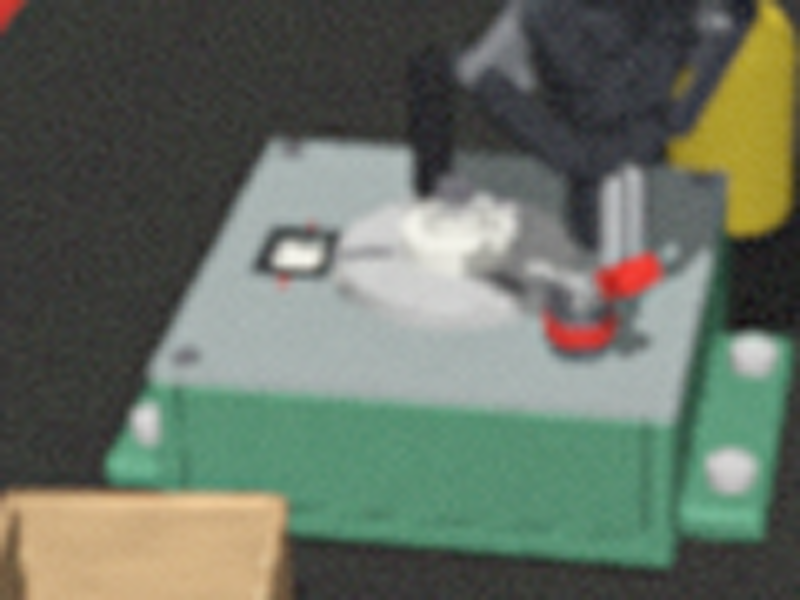

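Emit:
play_rows --commands '[{"grip": 1, "x": 0.002, "y": 0, "z": 0.0025, "rx": 0, "ry": 0, "rz": 0}, {"grip": 1, "x": 0.002, "y": 0, "z": 0.003, "rx": 0, "ry": 0, "rz": 0}, {"grip": 1, "x": 0.001, "y": 0, "z": 0.002, "rx": 0, "ry": 0, "rz": 0}, {"grip": 1, "x": 0, "y": 0, "z": 0, "rx": 0, "ry": 0, "rz": 0}]'

```text
time_s: 13.1
position: [0.551, -0.0371, 0.1322]
tool_rot: [[-0.703, 0.711, 0.0], [0.711, 0.703, -0.0], [-0.0, 0.0, -1.0]]
ft_force: [-0.3, -1.7, 8.0]
grip_width: 0.0001
```

Run:
```python
from h import *
s=st(); crop("side","i_side")
print("r",(s["position"][:2]-np.array([.5655,-.0515]))@np.array([-.707,.707]))
```

```text
t 13.1 p [ 0.551  -0.0371  0.1322] yaw_y 44.69 tilt [ 0.0003 -0.0003] q6 -60.8 F [-0.3 -1.7  8. ] Mz [-0.38  0.    0.03] w 0.0001
r 0.02040611769976974
```

View pics/i_side.png

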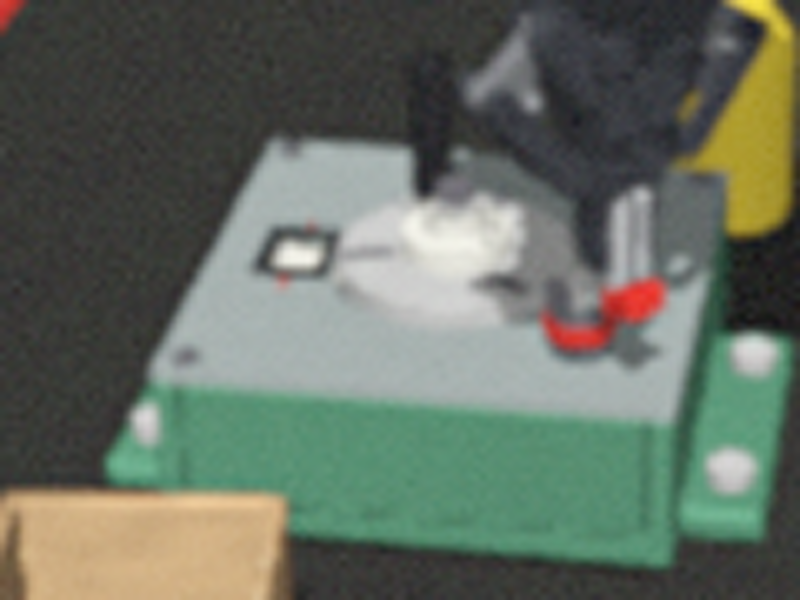

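Emit:
play_rows --commands '[{"grip": 1, "x": 0.0005, "y": 0, "z": 0.0015, "rx": 0, "ry": 0, "rz": 0}, {"grip": 1, "x": 0, "y": 0, "z": 0.001, "rx": 0, "ry": 0, "rz": 0}, {"grip": 1, "x": 0, "y": 0, "z": 0, "rx": 0, "ry": 0, "rz": 0}]'

```text
time_s: 13.52
position: [0.5511, -0.0371, 0.1317]
tool_rot: [[-0.703, 0.711, 0.003], [0.711, 0.703, -0.001], [-0.003, 0.001, -1.0]]
ft_force: [-4.0, -3.6, 23.4]
grip_width: 0.0006
```

Run:
```python
from h import *
s=st()
```

```text
t 13.53 p [ 0.5511 -0.0371  0.1317] yaw_y 44.7 tilt [ 0.0028 -0.0014] q6 -60.8 F [-4.  -3.6 23.4] Mz [-0.31  0.81  0.04] w 0.0006
```

Emit:
play_rows --commands '[{"grip": 1, "x": 0, "y": 0, "z": -0.004, "rx": 0, "ry": 0, "rz": 0}, {"grip": 1, "x": -0.002, "y": 0, "z": -0.016, "rx": 0, "ry": 0, "rz": 0}, {"grip": 1, "x": 0, "y": 0, "z": -0.03, "rx": 0, "ry": 0, "rz": 0}, {"grip": -0.2, "x": 0, "y": 0, "z": -0.03, "rx": 0, "ry": 0, "rz": 0}, {"grip": -0.2, "x": -0.035, "y": -0.003, "z": 0, "rx": 0, "ry": 0, "rz": 0}, {"grip": -0.2, "x": -0.035, "y": -0.003, "z": 0, "rx": 0, "ry": 0, "rz": 0}, {"grip": -0.2, "x": -0.035, "y": -0.003, "z": 0, "rx": 0, "ry": 0, "rz": 0}, {"grip": -0.2, "x": -0.034, "y": -0.0025, "z": 0, "rx": 0, "ry": 0, "rz": 0}, {"grip": -0.2, "x": 0, "y": 0, "z": 0, "rx": 0, "ry": 0, "rz": 0.13}, {"grip": -0.2, "x": 0, "y": 0, "z": 0, "rx": 0, "ry": 0, "rz": 0.127}, {"grip": -0.2, "x": 0, "y": 0, "z": 0, "rx": 0, "ry": 0, "rz": 0}]'

```text
time_s: 14.9
position: [0.6411, -0.1446, 0.2081]
tool_rot: [[-0.501, 0.866, -0.003], [0.866, 0.501, 0.002], [0.003, -0.001, -1.0]]
ft_force: [0.2, 0.5, -0.5]
grip_width: 0.0511
```

Run:
```python
from h import *
s=st(); delta(s,[.6415,-.1455,.132])
crop("side","j_side"); crop("top","j_top",(120,260,270,440))
```

```text
t 14.9 p [ 0.6411 -0.1446  0.2081] yaw_y 30.04 tilt [-0.0026  0.0017] q6 -53.1 F [ 0.2  0.5 -0.5] Mz [-0.01  0.01  0.01] w 0.0511
tool delta [-0.0012 -0.      0.0761]
```

View pics/j_side.png

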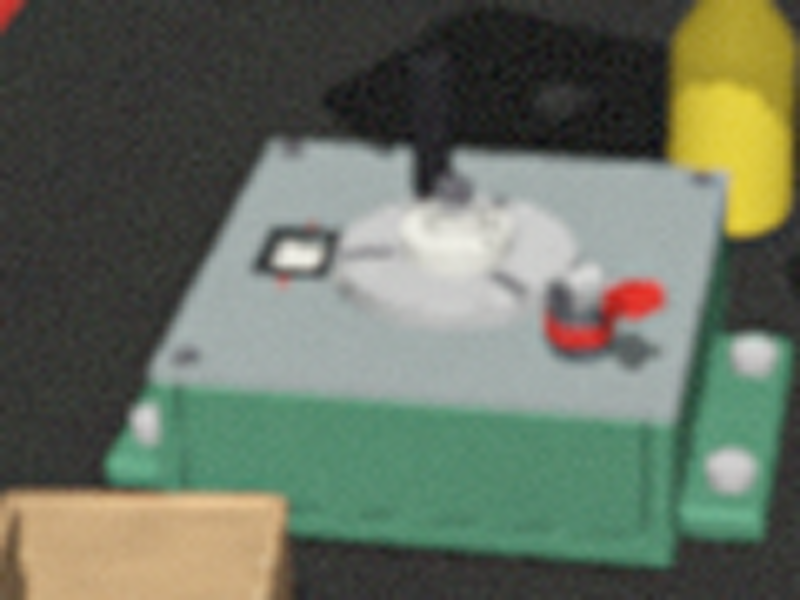

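View pics/j_top.png

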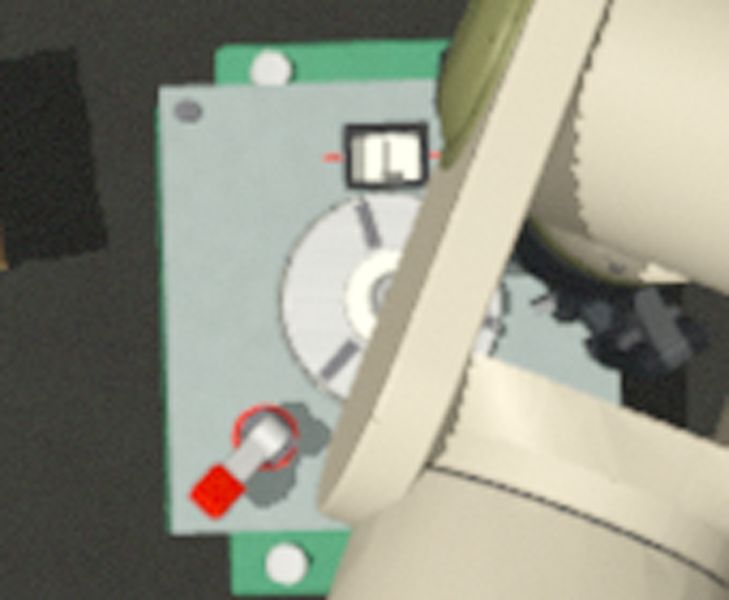

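Emit:
play_rows --commands '[{"grip": -0.2, "x": -0.0012, "y": 0, "z": 0.02, "rx": 0, "ry": 0, "rz": 0}, {"grip": -0.2, "x": 0, "y": 0, "z": 0.02, "rx": 0, "ry": 0, "rz": 0}, {"grip": -0.2, "x": 0, "y": 0, "z": 0.018, "rx": 0, "ry": 0, "rz": 0}, {"grip": -0.2, "x": 0, "y": 0, "z": 0.018, "rx": 0, "ry": 0, "rz": 0}, {"grip": -0.2, "x": 0, "y": 0, "z": 0, "rx": 0, "ry": 0, "rz": 0}, {"grip": 1, "x": 0, "y": 0, "z": 0, "rx": 0, "ry": 0, "rz": 0}, {"grip": 1, "x": 0, "y": 0, "z": 0, "rx": 0, "ry": 0, "rz": 0}, {"grip": 1, "x": 0, "y": 0, "z": 0, "rx": 0, "ry": 0, "rz": 0}, {"grip": 1, "x": 0, "y": 0, "z": 0, "rx": 0, "ry": 0, "rz": 0}, {"grip": 1, "x": 0, "y": 0, "z": 0, "rx": 0, "ry": 0, "rz": 0}]' --squeeze 30

```text
time_s: 16.25
position: [0.6423, -0.1463, 0.1344]
tool_rot: [[-0.5, 0.866, 0.001], [0.866, 0.5, -0.001], [-0.001, 0.0, -1.0]]
ft_force: [-2.9, 0.1, 6.1]
grip_width: 0.0169
```

```bash
cat >> h.py <<'E'
def collar(d):
    im=d["color"].astype(float); red=np.clip(im[...,2]-np.maximum(im[...,0],im[...,1]),0,None)
    sub=red[190:208,291:300]; v=np.arange(190,208)[:,None]
    sub=np.where(sub>40,sub,0); return round(float((sub*v).sum()/max(sub.sum(),1)),2), int((sub>0).sum())
E
python3 - <<'E'
from h import *
pol(st()); d=crop("side","k_side"); print(collar(d))
for n in ("a_side",): print(collar({"color":cv2.imread(f"pics/{n}.png")}))
E
```

```text
t 16.25 p [ 0.6423 -0.1463  0.1344] yaw_y 29.98 tilt [ 0.0009 -0.0008] q6 -53.1 F [-2.9  0.1  6.1] Mz [-0.05  0.53  0.06] w 0.0169
handle ang -60.45 r 38.27 Ft(ccw) -2.5 Fr -1.5
(199.93, 32)
(198.07, 39)
```

Emit:
play_rows --commands '[{"grip": 1, "x": 0, "y": 0.0004, "z": 0, "rx": 0, "ry": 0, "rz": -0.005}, {"grip": 1, "x": 0, "y": 0.0004, "z": 0, "rx": 0, "ry": 0, "rz": -0.005}, {"grip": 1, "x": 0, "y": 0.0004, "z": 0, "rx": 0, "ry": 0, "rz": -0.005}, {"grip": 1, "x": 0, "y": 0.0004, "z": 0, "rx": 0, "ry": 0, "rz": -0.005}, {"grip": 1, "x": 0, "y": 0.0002, "z": 0, "rx": 0, "ry": 0, "rz": -0.005}, {"grip": 1, "x": 0, "y": 0.0002, "z": 0, "rx": 0, "ry": 0, "rz": -0.005}]'

```text
time_s: 17.05
position: [0.6428, -0.146, 0.1344]
tool_rot: [[-0.525, 0.851, -0.002], [0.851, 0.525, -0.002], [-0.0, -0.003, -1.0]]
ft_force: [-9.9, -4.5, 7.6]
grip_width: 0.0172
```

```bash
cat > m.py <<'E'
from h import *
pol(st()); d=cam("side"); print(collar(d)); cv2.imwrite("pics/last_side.png",d["color"])
E
python3 m.py
```

```text
t 17.05 p [ 0.6428 -0.146   0.1344] yaw_y 31.64 tilt [-0.0021 -0.0016] q6 -54.6 F [-9.9 -4.5  7.6] Mz [-0.57  1.52 -0.29] w 0.0172
handle ang -59.59 r 38.31 Ft(ccw) -10.8 Fr -1.1
(199.95, 33)
```

Emit:
play_rows --commands '[{"grip": 1, "x": 0, "y": 0.0002, "z": 0, "rx": 0, "ry": 0, "rz": -0.005}, {"grip": 1, "x": 0, "y": 0.0002, "z": 0, "rx": 0, "ry": 0, "rz": -0.005}, {"grip": 1, "x": 0, "y": 0.0002, "z": 0, "rx": 0, "ry": 0, "rz": -0.005}, {"grip": 1, "x": 0, "y": 0.0002, "z": 0, "rx": 0, "ry": 0, "rz": -0.005}, {"grip": 1, "x": 0, "y": 0.0002, "z": 0, "rx": 0, "ry": 0, "rz": -0.005}, {"grip": 1, "x": 0, "y": 0.0002, "z": 0, "rx": 0, "ry": 0, "rz": -0.005}]'

```text
time_s: 17.85
position: [0.6438, -0.1455, 0.1343]
tool_rot: [[-0.55, 0.835, -0.002], [0.835, 0.55, -0.002], [-0.0, -0.003, -1.0]]
ft_force: [-10.5, -4.7, 7.5]
grip_width: 0.0168
```

```bash
python3 m.py
```

```text
t 17.85 p [ 0.6438 -0.1455  0.1343] yaw_y 33.35 tilt [-0.0022 -0.0017] q6 -56.3 F [-10.5  -4.7   7.5] Mz [-0.59  1.5  -0.18] w 0.0168
handle ang -57.92 r 38.37 Ft(ccw) -11.4 Fr -1.6
(199.95, 31)
```

Sliding smoothly at about 11 N. I carry on CCW.

Emit:
play_rows --commands '[{"grip": 1, "x": 0, "y": 0.0002, "z": 0, "rx": 0, "ry": 0, "rz": -0.005}, {"grip": 1, "x": 0, "y": 0.0002, "z": 0, "rx": 0, "ry": 0, "rz": -0.005}, {"grip": 1, "x": 0, "y": 0.0002, "z": 0, "rx": 0, "ry": 0, "rz": -0.005}, {"grip": 1, "x": 0, "y": 0.0002, "z": 0, "rx": 0, "ry": 0, "rz": -0.005}, {"grip": 1, "x": 0, "y": 0.0002, "z": 0, "rx": 0, "ry": 0, "rz": -0.005}, {"grip": 1, "x": 0, "y": 0.0002, "z": 0, "rx": 0, "ry": 0, "rz": -0.005}]'

```text
time_s: 18.65
position: [0.6447, -0.145, 0.1343]
tool_rot: [[-0.575, 0.818, -0.002], [0.818, 0.575, -0.002], [-0.0, -0.003, -1.0]]
ft_force: [-10.6, -4.8, 7.7]
grip_width: 0.0173
```

```bash
python3 m.py
```

```text
t 18.65 p [ 0.6447 -0.145   0.1343] yaw_y 35.07 tilt [-0.0022 -0.0019] q6 -57.9 F [-10.6  -4.8   7.7] Mz [-0.64  1.58 -0.22] w 0.0173
handle ang -56.28 r 38.43 Ft(ccw) -11.5 Fr -1.9
(199.92, 32)
```

Emit:
play_rows --commands '[{"grip": 1, "x": 0, "y": 0.0002, "z": 0, "rx": 0, "ry": 0, "rz": -0.005}, {"grip": 1, "x": 0, "y": 0.0002, "z": 0, "rx": 0, "ry": 0, "rz": -0.005}, {"grip": 1, "x": 0, "y": 0.0002, "z": 0, "rx": 0, "ry": 0, "rz": -0.005}, {"grip": 1, "x": 0, "y": 0.0002, "z": 0, "rx": 0, "ry": 0, "rz": -0.005}, {"grip": 1, "x": 0, "y": 0.0002, "z": 0, "rx": 0, "ry": 0, "rz": -0.005}, {"grip": 1, "x": 0, "y": 0.0002, "z": 0, "rx": 0, "ry": 0, "rz": -0.005}]'

```text
time_s: 19.45
position: [0.6458, -0.1443, 0.1344]
tool_rot: [[-0.599, 0.801, -0.002], [0.801, 0.599, -0.002], [-0.0, -0.003, -1.0]]
ft_force: [-9.5, -4.6, 7.3]
grip_width: 0.0171
```

```bash
python3 m.py
```

```text
t 19.45 p [ 0.6458 -0.1443  0.1344] yaw_y 36.79 tilt [-0.0021 -0.002 ] q6 -59.5 F [-9.5 -4.6  7.3] Mz [-0.74  1.53 -0.17] w 0.0171
handle ang -54.47 r 38.49 Ft(ccw) -10.4 Fr -1.8
(200.05, 34)
```

Run:
```python
from h import *
crop("top","l_top",(130,200,320,400))
```

```text
(no output)
```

View pics/l_top.png

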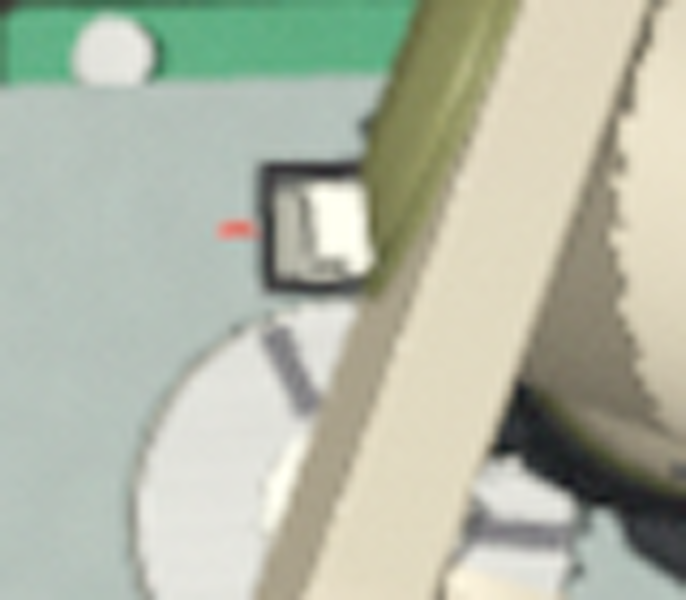

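Emit:
play_rows --commands '[{"grip": 1, "x": 0, "y": 0.0002, "z": 0, "rx": 0, "ry": 0, "rz": -0.005}, {"grip": 1, "x": 0, "y": 0.0002, "z": 0, "rx": 0, "ry": 0, "rz": -0.005}, {"grip": 1, "x": 0, "y": 0.0002, "z": 0, "rx": 0, "ry": 0, "rz": -0.005}, {"grip": 1, "x": 0, "y": 0.0002, "z": 0, "rx": 0, "ry": 0, "rz": -0.005}, {"grip": 1, "x": 0, "y": 0.0002, "z": 0, "rx": 0, "ry": 0, "rz": -0.005}, {"grip": 1, "x": 0, "y": 0.0002, "z": 0, "rx": 0, "ry": 0, "rz": -0.005}]'

```text
time_s: 20.3
position: [0.6468, -0.1437, 0.1343]
tool_rot: [[-0.623, 0.782, -0.002], [0.782, 0.623, -0.002], [-0.001, -0.003, -1.0]]
ft_force: [-10.0, -4.9, 7.4]
grip_width: 0.0169
```

```bash
python3 m.py
```

```text
t 20.3 p [ 0.6468 -0.1437  0.1343] yaw_y 38.51 tilt [-0.002  -0.0022] q6 -61.2 F [-10.   -4.9   7.4] Mz [-0.83  1.47 -0.2 ] w 0.0169
handle ang -52.7 r 38.56 Ft(ccw) -10.9 Fr -2.1
(202.27, 32)
```

Emit:
play_rows --commands '[{"grip": 1, "x": 0, "y": 0.0002, "z": 0, "rx": 0, "ry": 0, "rz": -0.005}, {"grip": 1, "x": 0, "y": 0.0002, "z": 0, "rx": 0, "ry": 0, "rz": -0.005}, {"grip": 1, "x": 0, "y": 0.0002, "z": 0, "rx": 0, "ry": 0, "rz": -0.005}, {"grip": 1, "x": 0, "y": 0.0002, "z": 0, "rx": 0, "ry": 0, "rz": -0.005}, {"grip": 1, "x": 0, "y": 0.0002, "z": 0, "rx": 0, "ry": 0, "rz": -0.005}, {"grip": 1, "x": 0, "y": 0.0002, "z": 0, "rx": 0, "ry": 0, "rz": -0.005}]'

```text
time_s: 21.1
position: [0.6468, -0.1434, 0.1343]
tool_rot: [[-0.645, 0.764, -0.004], [0.764, 0.645, -0.003], [0.001, -0.005, -1.0]]
ft_force: [-15.7, -7.5, 10.5]
grip_width: 0.0168
```

```bash
python3 m.py
```

```text
t 21.1 p [ 0.6468 -0.1434  0.1343] yaw_y 40.19 tilt [-0.0045 -0.0026] q6 -62.8 F [-15.7  -7.5  10.5] Mz [-1.16  2.45 -0.14] w 0.0168
handle ang -52.42 r 38.3 Ft(ccw) -17.1 Fr -3.6
(202.25, 33)
```

Emit:
play_rows --commands '[{"grip": 1, "x": 0, "y": -0.0006, "z": 0, "rx": 0, "ry": 0, "rz": 0.01}, {"grip": 1, "x": 0, "y": -0.0006, "z": 0, "rx": 0, "ry": 0, "rz": 0.01}, {"grip": 1, "x": 0, "y": -0.0005, "z": 0, "rx": 0, "ry": 0, "rz": 0.01}, {"grip": 1, "x": 0, "y": -0.0005, "z": 0, "rx": 0, "ry": 0, "rz": 0.01}]'

```text
time_s: 21.65
position: [0.6466, -0.1436, 0.1343]
tool_rot: [[-0.615, 0.788, -0.0], [0.788, 0.615, -0.001], [-0.001, -0.001, -1.0]]
ft_force: [-4.9, -2.0, 5.9]
grip_width: 0.0172
```

```bash
python3 m.py
python3 - <<'E'
from h import *
crop("side","n_side",(170,215,265,325)); a=cv2.imread("pics/k_side.png")
b=cv2.imread("pics/a_side.png")[170:215,265:325]; c=cv2.imread("pics/last_side.png")[170:215,265:325]
k=a # k_side crop is 150:240,210:330 at 6.667
k=cv2.resize(k,(120,90),interpolation=cv2.INTER_AREA)[20:65,55:115]
cv2.imwrite("pics/n_cmp.png",cv2.resize(np.hstack([k,c]),None,fx=6.6,fy=6.6,interpolation=cv2.INTER_CUBIC))
E
```

```text
t 21.65 p [ 0.6466 -0.1436  0.1343] yaw_y 37.98 tilt [-0.0003 -0.0014] q6 -60.7 F [-4.9 -2.   5.9] Mz [-0.19  0.65  0.11] w 0.0172
handle ang -52.81 r 38.45 Ft(ccw) -5.1 Fr -1.3
(202.27, 32)
```

View pics/n_cmp.png

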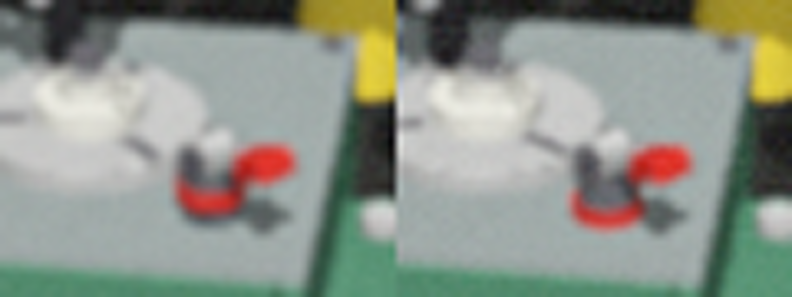

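Emit:
play_rows --commands '[{"grip": 1, "x": 0, "y": -0.0005, "z": 0, "rx": 0, "ry": 0, "rz": 0.0}, {"grip": 1, "x": 0, "y": -0.0005, "z": 0, "rx": 0, "ry": 0, "rz": 0.0}, {"grip": 1, "x": 0, "y": -0.0004, "z": 0, "rx": 0, "ry": 0, "rz": 0}, {"grip": 1, "x": 0, "y": -0.0004, "z": 0, "rx": 0, "ry": 0, "rz": 0}, {"grip": 1, "x": 0, "y": 0, "z": 0, "rx": 0, "ry": 0, "rz": 0}]'

```text
time_s: 22.38
position: [0.6466, -0.1437, 0.1343]
tool_rot: [[-0.616, 0.788, 0.003], [0.788, 0.616, -0.0], [-0.002, 0.002, -1.0]]
ft_force: [2.1, 2.5, 6.3]
grip_width: 0.0168
```

```bash
python3 m.py
```

```text
t 22.38 p [ 0.6466 -0.1437  0.1343] yaw_y 38.02 tilt [ 0.0031 -0.0001] q6 -60.8 F [2.1 2.5 6.3] Mz [ 0.29 -0.12  0.04] w 0.0168
handle ang -52.97 r 38.47 Ft(ccw) 3.2 Fr -0.7
(202.26, 33)
```

Emit:
play_rows --commands '[{"grip": 1, "x": 0, "y": -0.0005, "z": 0, "rx": 0, "ry": 0, "rz": 0.0}, {"grip": 1, "x": 0, "y": -0.0005, "z": 0, "rx": 0, "ry": 0, "rz": 0.0}, {"grip": 1, "x": 0, "y": -0.0005, "z": 0, "rx": 0, "ry": 0, "rz": 0}, {"grip": 1, "x": 0, "y": -0.0005, "z": 0, "rx": 0, "ry": 0, "rz": 0}, {"grip": 1, "x": 0, "y": -0.0004, "z": 0, "rx": 0, "ry": 0, "rz": 0}, {"grip": 1, "x": 0, "y": -0.0004, "z": 0, "rx": 0, "ry": 0, "rz": 0}]'

```text
time_s: 23.18
position: [0.646, -0.1441, 0.1344]
tool_rot: [[-0.616, 0.788, 0.007], [0.788, 0.616, 0.002], [-0.003, 0.007, -1.0]]
ft_force: [11.4, 8.6, 2.5]
grip_width: 0.0172
```

```bash
python3 m.py
```

```text
t 23.18 p [ 0.646  -0.1441  0.1344] yaw_y 38.04 tilt [0.0073 0.0018] q6 -61.0 F [11.4  8.6  2.5] Mz [ 1.15 -1.66 -0.19] w 0.0172
handle ang -54.02 r 38.46 Ft(ccw) 14.3 Fr -0.3
(202.28, 32)
```

Emit:
play_rows --commands '[{"grip": 1, "x": 0, "y": 0.0006, "z": 0, "rx": 0, "ry": 0, "rz": 0.0}, {"grip": 1, "x": 0, "y": 0.0006, "z": 0, "rx": 0, "ry": 0, "rz": 0.0}, {"grip": 1, "x": 0, "y": 0.0006, "z": 0, "rx": 0, "ry": 0, "rz": 0}, {"grip": 1, "x": 0, "y": 0.0005, "z": 0, "rx": 0, "ry": 0, "rz": 0}, {"grip": 1, "x": 0, "y": 0.0004, "z": 0, "rx": 0, "ry": 0, "rz": 0}, {"grip": 1, "x": 0, "y": 0, "z": 0, "rx": 0, "ry": 0, "rz": 0}]'

```text
time_s: 23.98
position: [0.6461, -0.1441, 0.1343]
tool_rot: [[-0.615, 0.788, 0.002], [0.788, 0.615, -0.0], [-0.001, 0.001, -1.0]]
ft_force: [0.4, 1.3, 6.3]
grip_width: 0.0171
```

```bash
python3 m.py
```

```text
t 23.98 p [ 0.6461 -0.1441  0.1343] yaw_y 37.98 tilt [ 0.002  -0.0004] q6 -60.8 F [0.4 1.3 6.3] Mz [ 0.11  0.18 -0.18] w 0.0171
handle ang -53.9 r 38.46 Ft(ccw) 1.1 Fr -0.8
(202.25, 33)
```

Force is relaxed and the pin has stayed down. I release, lift and move the arm away for a clear view.

Emit:
play_rows --commands '[{"grip": -0.2, "x": 0, "y": 0, "z": 0, "rx": 0, "ry": 0, "rz": 0}, {"grip": -0.2, "x": 0, "y": 0, "z": 0, "rx": 0, "ry": 0, "rz": 0}, {"grip": -0.2, "x": 0, "y": 0, "z": 0, "rx": 0, "ry": 0, "rz": 0}, {"grip": -0.2, "x": 0, "y": 0, "z": -0.02, "rx": 0, "ry": 0, "rz": 0}, {"grip": -0.2, "x": 0, "y": 0, "z": -0.03, "rx": 0, "ry": 0, "rz": 0}, {"grip": -0.2, "x": 0, "y": 0, "z": -0.03, "rx": 0, "ry": 0, "rz": 0}, {"grip": -0.2, "x": 0, "y": 0, "z": -0.03, "rx": 0, "ry": 0, "rz": 0}]'

```text
time_s: 24.9
position: [0.6455, -0.1441, 0.2442]
tool_rot: [[-0.615, 0.788, -0.0], [0.788, 0.615, 0.0], [0.0, -0.0, -1.0]]
ft_force: [-0.1, 0.9, 1.0]
grip_width: 0.0512
```

Run:
```python
from h import *
s=st(); delta(s,[.40,-.35,s["position"][2]])
```

```text
t 24.9 p [ 0.6455 -0.1441  0.2442] yaw_y 37.99 tilt [-0.0002  0.0001] q6 -60.8 F [-0.1  0.9  1. ] Mz [0.03 0.   0.04] w 0.0512
tool delta [-0.0112 -0.3202  0.    ]
```

Emit:
play_rows --commands '[{"grip": -0.2, "x": -0.0014, "y": -0.04, "z": 0, "rx": 0, "ry": 0, "rz": 0}, {"grip": -0.2, "x": -0.0014, "y": -0.04, "z": 0, "rx": 0, "ry": 0, "rz": 0}, {"grip": -0.2, "x": -0.0014, "y": -0.04, "z": 0, "rx": 0, "ry": 0, "rz": 0}, {"grip": -0.2, "x": -0.0014, "y": -0.04, "z": 0, "rx": 0, "ry": 0, "rz": 0}, {"grip": -0.2, "x": -0.0014, "y": -0.04, "z": 0, "rx": 0, "ry": 0, "rz": 0}, {"grip": -0.2, "x": -0.0014, "y": -0.04, "z": 0, "rx": 0, "ry": 0, "rz": 0}, {"grip": -0.2, "x": -0.0014, "y": -0.04, "z": 0, "rx": 0, "ry": 0, "rz": 0}, {"grip": -0.2, "x": -0.0014, "y": -0.04, "z": 0, "rx": 0, "ry": 0, "rz": 0}, {"grip": -0.2, "x": 0, "y": 0, "z": 0, "rx": 0, "ry": 0, "rz": 0}]'

```text
time_s: 26.02
position: [0.3988, -0.3513, 0.2433]
tool_rot: [[-0.613, 0.79, -0.0], [0.79, 0.613, -0.0], [-0.0, -0.0, -1.0]]
ft_force: [0.3, 0.2, 0.0]
grip_width: 0.0511
```

Run:
```python
from h import *
s=st(); crop("top","o_top",(130,250,300,440)); d=crop("side","o_side",(120,240,200,360)); print(collar(d))
d=cam("top"); cv2.imwrite("pics/o_full.png",d["color"])
a=cv2.imread("pics/a_top.png")[130:250,300:440]
for n in ("top","side"):
  for t in ("oil_bottle","spare_hub","carton","chuck_key"): print(n,t,[(r["conf"],[round(float(v),4) for v in r["point"]]) for r in finder.boxes_of(n,t)[:1]])
```

```text
t 26.02 p [ 0.3988 -0.3513  0.2433] yaw_y 37.79 tilt [-0.0002 -0.0002] q6 -91.9 F [0.3 0.2 0. ] Mz [ 0.03  0.02 -0.01] w 0.0511
(202.26, 33)
top oil_bottle [(0.86, [0.5382, -0.3068, 0.0919])]
top spare_hub [(0.69, [0.6841, -0.2829, 0.01])]
top carton [(0.72, [0.7031, 0.1124, 0.0061])]
top chuck_key [(0.77, [0.4807, 0.1018, 0.0112])]
side oil_bottle [(0.74, [0.5357, -0.3018, 0.072])]
side spare_hub []
side carton [(0.74, [0.6966, 0.1407, 0.0398])]
side chuck_key [(0.69, [0.4991, 0.1139, 0.0158])]
```

View pics/o_top.png

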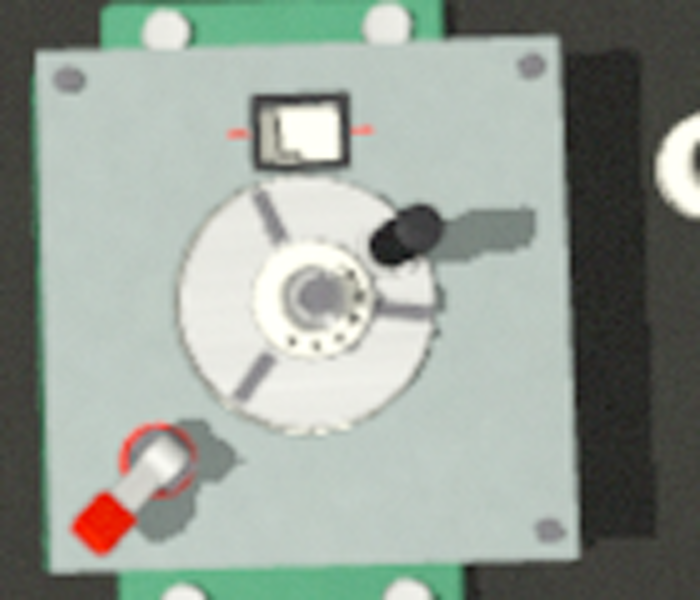

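View pics/o_side.png

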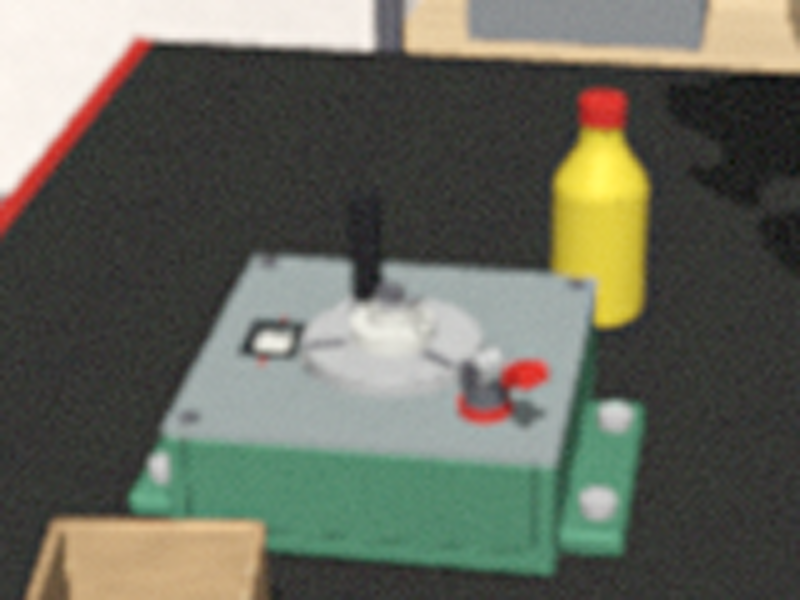

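View pics/o_full.png

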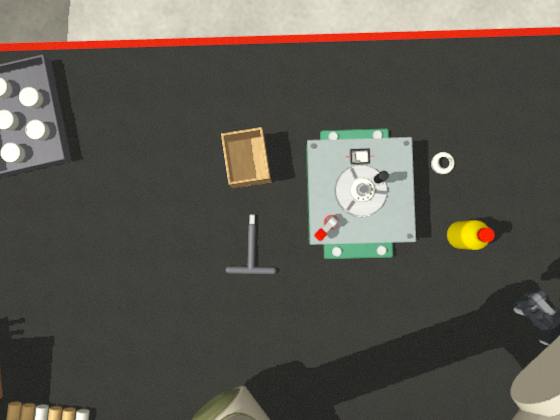

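```bash
python3 -c "
from h import *
print(order.close_job()); st()"
```

```text
the job is handed in; nothing more can be done
None
the job is handed in; nothing more can be done
```

The pin is down in station 7's notch, the lever is laid over at its stop, and the job is handed in with the gripper clear. It took about 26 s.

**What I did**
- I gripped the handle and turned the drum about 135° counter-clockwise until 7 stood in the window, then let go.
- I laid the red lever over outward. The force rose to about 23 N with no further travel, so I took that as the stop.
- The pin came to rest beside the notch. I took hold again and eased the drum counter-clockwise at about 11 N. The pin dropped in after about 7°.
- I eased the drum gently both ways, relaxed the force to about 1 N, let go and backed off.

**Last checks**
- **Pin:** the red collar sits right down at the base of the plunger body. In the side view it has dropped about 12 mm in all, as expected for fully home.
- **Lock:** with the pin in, the drum held at about 17 N one way and 14 N the other, moving only within about 1.6° of play (some of it give in the gripper).
- **Window:** 7 shows in the window but off its middle, by about 4° from the figure and about 6° from the handle's direction. The first fits the stated ±4.6° ring setting; the second is outside it but is only a rough pixel reading.
- **Surroundings:** the bottle, carton, chuck key and spare hub are where they were, within detector noise. The side camera's detector did not report the spare hub in the final check, but the top camera's did.

**Disagreements:** the two stages of the collar's drop measured about 5.5 and 6.8 mm in the side view, where 4 and 8 mm were expected. Only their sum agrees.

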